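# Pry open the motor's terminal box and hold its cover ready for the screws

### The arm

A 7-joint arm with a two-finger parallel gripper is mounted at the origin on the work surface. World frame = base frame: x ahead of the robot, y to its left, z up, the work surface at z = 0. Lengths are in m, angles in rad, forces in N, time in s.
With the tool pointing down it reaches from about 0.4 to 0.85 m from the base axis. Payload 4.5 kg.
Tool frame: the origin (TCP) lies where the fingers leave the gripper's body, on its centre line; the fingertips stand 64 mm ahead of it and the grasp point (between the pads) lies 45 mm ahead of it; z points along the fingers, y is the line along which they close (so a half turn about z gives the same grasp; the last joint's range is limited). The gripper opens to 88 mm and grips with 3 to 60 N. Pads are 18 mm wide; open, the fingers measure 123 mm over their backs; the gripper's body (75 mm by 187 mm) begins 45 mm behind the grasp point.
Start: joints at [1.342, 0.689, -0.195, 1.565, 0.157, 0.902, -0.215], TCP at [0.162, -0.604, 0.303] pointing down, gripper open.
Joint ranges: [-3.01, 3.01], [-0.46, 2.08], [-1.47, 1.51], [0.13, 2.56], [-1, 4.14], [0.04, 2.09], [-2.66, 2.66]. Speed limits (rad/s): [2.57, 2.57, 3.14, 3.14, 3.14, 3.14, 3.14].

### API

Orientations are given as a unit quaternion [x, y, z, w].
In Python, from plant import r gives the robot as it stands.
- The arm moves only by the tool play_rows, never from a script. Its arguments are lists of equal length, an entry for each row: "translation": the shift along the tool's x, y, z in m, a list of three; "delta_rot": the turn, a rotation vector about the tool's x, y, z in degrees, a list of three; "grip": the opening, from -1 (shut) to 1 (fully open). In form: {"translation": [[x, y, z], ...], "delta_rot": [[rx, ry, rz], ...], "grip": [grip, ...]}. A call has 1 to 20 rows; each row shifts and turns the commanded pose from where the row before left it, along the tool's axes as they then stand; what a row does not reach is not made up. A row lasts 1/8 s, in which the tool goes at most 62.5 mm and 10.7 degrees, less where a joint would pass 70% of its speed; a pose out of reach is approached as far as the arm can. A call with a gripper value outside its range is refused whole. The fingers move at their own pace and stop on an object; "squeeze" is the grip in N (left out, the last holds). Time passes only in rows, so rows that do not move let the fingers close. It gives the time, the measured TCP pose, the force, the opening and the grip force at its end, in the units of the state.
- r.get_state(): the state, without advancing time (a new reading comes with each control period).
- r.snapshot(name): name is "scene" or "top"; returns the picture (384x512x3 uint8, blue, green, red); there is no depth.
- r.get_calibration(name): a dict with "intrinsics" (3x3 intrinsics, pixels), "eye" and "rotation" of the camera in the world. Camera axes: x right, y up, looking along -z (the intrinsics and any distortion apply to the point x, -y, -z); pixel columns grow to the right and rows downward; lengths in m; the calibration is good to about 2 mm. A picture is of the moment at which its call begins. get_calibration takes no time and is no camera call.
- r.finish_job(): hands the job in; it is judged then, once.
Trained networks look in the newest picture that a camera, given by its name, has taken for a name from the list of things; names that differ only in an ending like _2 or _b are one class to them, and where a whole thing is asked for, a point or a joint stands for the part that bears it (a point fixed in the world has none). Each returns a list of dicts, best first, with "confidence" (0 to 1); they miss things now and then, are a little off and sometimes report something else, mostly with a low value. They report only what shows in the picture. A call takes as long as a camera call. They do not tell look-alikes from the thing itself.
- r.look_for(camera, target): "point" ([x, y, z] in m, in world coordinates, good to about 4 mm: the middle of the surface that is visible of it).
- r.silhouettes(camera, target): "pixels" (384x512 bool, what is visible of it).
The state is a dict: "clock": time; "q": joint angles; "qd": joint speeds; "joint_torque": joint torques, N m; "tool_pos": TCP position; "eef_rot": TCP orientation; "contact_force": force on the tool from outside, world axes, zero at the start; "moment": the same for the moment, N m; "opening": opening from 0.0 (shut) to 1.0 (fully open); "finger_force": force on a finger pad.
Only numpy, scipy, OpenCV 4.12 (cv2) and the standard library are available. Lean on these libraries where they do the work, as an engineer would, in place of code of your own. Each camera call takes 0.05 s, during which the arm holds its last target. There are 200 camera calls.

### The job

With the red-handled pry bar, not with the gripper itself, lever the snapped-shut orange flap on the motor's terminal box up and all the way open, then lay the bar back down flat on the bench. Then pick up the aluminium cover and hold it level about a centimetre above the open box, its four holes right over the box's four threaded holes, without ever letting it touch the motor. Finish while still holding it hovering there, ready for the screws, and leave the other things on the bench alone.

Things in the scene. Friction and masses are not known exactly. Their poses are not given: they have to be found in the camera images.
- motor: blue electric motor fixed to the bench, lying along its x (shaft end at +x, about the robot's x, yaw within 0.3 rad): 230 mm long plus shaft, 130 mm wide. Origin: centre of its underside, straight below the middle of the terminal box on its top; z up. The box is 100 mm (x) by 84 mm (y), rim 176 mm above the bench, standing 54 mm above the round body (radius 65 mm about a line 70 mm up)
- box_top (a point): middle of the terminal box's mouth, level with the rim; axes as the motor's
- flap (a joint): orange storage flap snapped shut over the box, hiding the threaded holes: plate 96 mm (motor x) by 112 mm, 4 mm thick, 1 mm above the rim, hinged on the box's +y side. 0 shut, 1.57 upright, 3.0 fully open (over to +y, nearly level). A catch holds it shut: about 3 N up at the lip pops it within 0.1 rad; then nearly free (0.09 kg): short of upright it falls shut, past upright it falls open
- flap_lip (a point): middle of the free edge of the flap, on its underside, on the motor's -y side; moves with the flap. The edge juts 20 mm out past the box wall, with 50 mm of free height below it for a tool; the catch (10 mm wide, under the flap at the wall) is 36 mm to +x of the middle
- flap_hinge (a point): on the flap's hinge line, level with the rim, 50 mm from the box's middle toward the motor's +y; 112 mm from the lip
- pry_bar: pry bar on the bench, 184 mm long, 0.2 kg: red handle 120 mm long, 20 mm wide, 22 mm high, then a flat steel blade 64 mm long, 12 mm wide, 5 mm thick, at the middle of the handle's height (11 mm above the underside). Origin: on the underside, 84 mm behind the blade's tip and 20 mm behind the handle's front end; x points to the tip, z up
- bar_grip (a point): where to grip the bar, near its balance: on its axis, 89 mm behind the tip. Grip firmly: pushed hard at the tip, the bar can pivot between the fingers
- bar_tip (a point): tip of the bar's blade, middle of its thickness
- cover: aluminium terminal-box cover, 0.16 kg, flat on the bench: flange 100 mm (x) by 80 mm (y), 5 mm thick, with four 8 mm corner holes, and a raised closed hood 60 mm (x) by 44 mm (y) in its middle, top 32 mm above the underside; grip the hood across its 44 mm. Origin: centre of the underside; z up. It fits the box either way round (half turn)
- cover_hole0 (a point): cover's hole at the (-x,-y) corner of the pattern, 41 mm and 31 mm from the centre along the cover's x and y, on the underside
- cover_hole1 (a point): cover's hole at the (+x,-y) corner of the pattern, 41 mm and 31 mm from the centre along the cover's x and y, on the underside
- cover_hole2 (a point): cover's hole at the (+x,+y) corner of the pattern, 41 mm and 31 mm from the centre along the cover's x and y, on the underside
- cover_hole3 (a point): cover's hole at the (-x,+y) corner of the pattern, 41 mm and 31 mm from the centre along the cover's x and y, on the underside
- box_hole0 (a point): threaded hole (6 mm) in the box's rim at the (-x,-y) corner of the pattern, 41 mm and 31 mm from the centre along the motor's x and y, level with the rim
- box_hole1 (a point): threaded hole (6 mm) in the box's rim at the (+x,-y) corner of the pattern, 41 mm and 31 mm from the centre along the motor's x and y, level with the rim
- box_hole2 (a point): threaded hole (6 mm) in the box's rim at the (+x,+y) corner of the pattern, 41 mm and 31 mm from the centre along the motor's x and y, level with the rim
- box_hole3 (a point): threaded hole (6 mm) in the box's rim at the (-x,+y) corner of the pattern, 41 mm and 31 mm from the centre along the motor's x and y, level with the rim
- bearing: bystander, to be left alone: steel ball bearing, ring 52 mm across, 15 mm high, on the bench beyond the middle; origin at its underside
- seal_ring: bystander, to be left alone: black rubber seal ring, 48 mm across, 10 mm high, near the robot on the right; origin at its underside
- pulley: bystander, to be left alone: dark steel V-belt pulley, 84 mm across, 44 mm high, far left; origin at its underside
- grease_tin: bystander, to be left alone: closed grease tin with yellow cap and label, 72 mm across, 85 mm high, far left, far side; origin at its underside
- wrench: bystander, to be left alone: steel wrench lying flat, far side, right; origin at its underside
- screwdriver: bystander, to be left alone: green-handled screwdriver lying flat, left, near the robot; origin at its underside
- screw_cup: bystander, to be left alone: shallow steel bowl, 68 mm across, 35 mm high, near the robot, left of centre; origin at its underside
There are look-alikes about, which are no part of the job. What is shaped like the cover but turquoise is not meant. Several things have the shape of the pry_bar; the one meant has the colours described above.

How it is judged:
By the outcome, as a careful person would: the job done as asked, in the order asked, and still so for the second after the job is handed in, while the arm keeps its last pose, push and grip.
It also fails if it takes over 64 s, if anything falls off the work surface, if the arm or the gripper's body presses on something with over 40 N, if the wrist force passes 120 N, or if a joint passes its speed limit or range.

## Working session

There is one attempt and no reset: what is moved stays moved. The work goes in short steps, Python scripts to look and compute and a tool call to move; the robot and the scene stay as the last step left them, time stands still between calls to the robot, and variables do not carry over. Pictures are saved under pics/ and viewed, at most 10 in all, crops included, and the job is handed in when it is done.

Besides the shell and the picture viewer there is one more tool, called after "Request:" as a command line: name --argument value ..., lists and objects as JSON in quotes. play_rows: Moves the arm, as the interface text tells. Its arguments: {"type":"object","properties":{"translation":{"type":"array","items":{"type":"array","items":{"type":"number"}}},"delta_rot":{"type":"array","items":{"type":"array","items":{"type":"number"}}},"grip":{"type":"array","items":{"type":"number"}},"squeeze":{"type":"number"}},"required":["translation","delta_rot","grip"]}

```bash
mkdir -p pics; ls; python3 - <<'E'
from plant import r
import cv2,numpy as np
for c in("scene","top"):
    im=r.snapshot(c); cv2.imwrite(f"pics/{c}0.png",im)
    k=r.get_calibration(c); print(c,{a:np.round(b,4).tolist() if not isinstance(b,str) else b for a,b in k.items()})
    for t in("motor","flap","pry_bar","cover","bar_tip","bar_grip","flap_lip","flap_hinge"):
        print(t,[(np.round(d["point"],3).tolist(),round(d["confidence"],2)) for d in r.look_for(c,t)])
s=r.get_state();print({k:np.round(v,3).tolist() for k,v in s.items()})
E
```

```text
pics
scene {'intrinsics': [[349.9646, 0.0, 252.9955], [0.0, 349.9646, 187.4375], [0.0, 0.0, 1.0]], 'eye': [1.1041, 0.4402, 0.897], 'rotation': [0.1803, 0.3261, 0.8078, 0.4567]}
motor [([0.629, 0.165, 0.13], 0.88), ([0.353, -0.297, 0.012], 0.19)]
flap [([0.59, 0.14, 0.182], 0.67)]
pry_bar [([0.168, -0.324, 0.013], 0.71), ([0.553, -0.126, 0.016], 0.64)]
cover [([0.542, -0.372, 0.007], 0.87), ([0.352, -0.416, 0.004], 0.85), ([0.399, -0.154, 0.005], 0.6)]
bar_tip [([0.552, -0.128, 0.02], 0.54), ([0.175, -0.32, 0.018], 0.46)]
bar_grip [([0.552, -0.126, 0.021], 0.82), ([0.179, -0.325, 0.014], 0.79), ([0.536, -0.368, 0.008], 0.45)]
flap_lip [([0.594, 0.144, 0.182], 0.69)]
flap_hinge [([0.588, 0.139, 0.179], 0.6)]
top {'intrinsics': [[359.8299, 0.0, 251.5129], [0.0, 359.8299, 192.8745], [0.0, 0.0, 1.0]], 'eye': [0.2011, 0.0494, 1.4019], 'rotation': [-0.0596, 0.0709, 0.7122, -0.6958]}
motor [([0.553, 0.136, 0.134], 0.59), ([0.523, -0.375, 0.006], 0.49)]
flap [([0.559, 0.137, 0.133], 0.64), ([0.588, 0.137, 0.183], 0.61)]
pry_bar [([0.544, -0.13, 0.02], 0.6), ([0.173, -0.32, 0.017], 0.56)]
cove
[... 167 characters left out ...]
5), ([0.37, 0.3, 0.016], 0.31)]
bar_grip [([0.166, -0.32, 0.023], 0.78), ([0.55, -0.132, 0.02], 0.49)]
flap_lip [([0.582, 0.136, 0.178], 0.94), ([0.515, -0.376, 0.008], 0.63), ([0.544, -0.132, 0.02], 0.56), ([0.554, 0.136, 0.133], 0.46), ([0.307, 0.424, 0.023], 0.24)]
flap_hinge [([0.588, 0.134, 0.182], 0.72)]
{'clock': 0.9, 'q': [1.342, 0.689, -0.195, 1.565, 0.157, 0.903, -0.215], 'qd': [-0.0, -0.001, 0.001, 0.0, 0.001, -0.0, 0.001], 'joint_torque': [-0.001, -52.748, -1.267, -15.374, -0.052, -0.001, 0.0], 'tool_pos': [0.162, -0.604, 0.303], 'eef_rot': [0.991, 0.131, 0.0, 0.0], 'contact_force': [0.321, -0.318, -0.519], 'moment': [-0.033, 0.025, -0.011], 'finger_force': 0.0, 'opening': 0.996}
```

```bash
python3 - <<'E'
import cv2
for c in("scene","top"):
    cv2.imwrite(f"pics/{c}0b.png",cv2.resize(cv2.imread(f"pics/{c}0.png"),(800,600),interpolation=cv2.INTER_CUBIC))
E
```

```text
(no output)
```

View pics/scene0b.png

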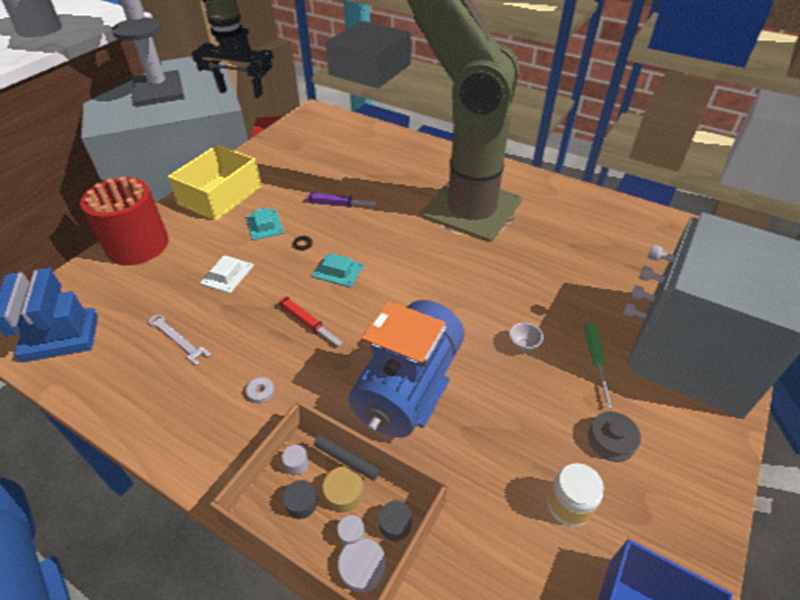

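View pics/top0b.png

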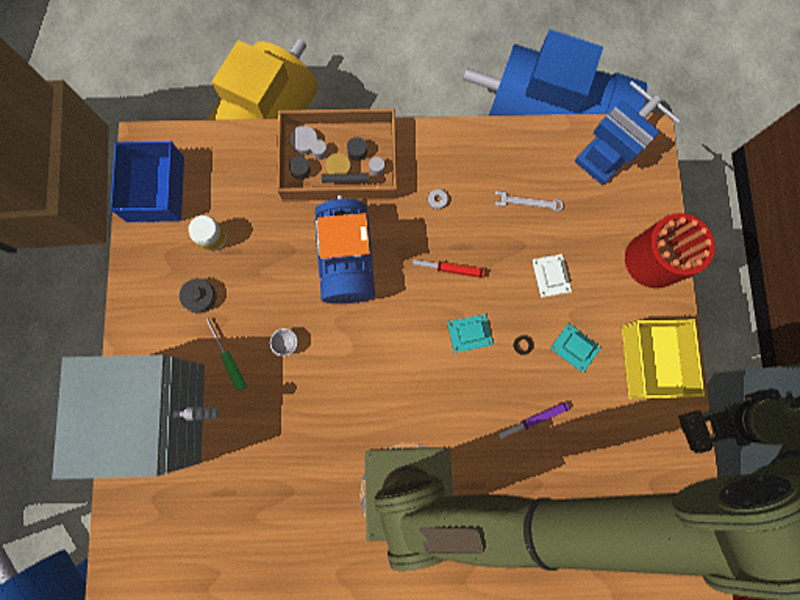

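The scene picture (800x600 scale) shows three bar- or cover-like candidates in each class:
- **Bars:** red at (310,320) and purple at (340,200). The red one is meant, by its handle colour.
- **Covers:** silver-white at (228,273), and turquoise at (340,268) and (265,222). The silver one is meant.

In the top picture, the red bar is at (455,268), the silver cover at (551,275) and the flap at (343,236).

```bash
cat > h.py <<'E'
import numpy as np,cv2
from scipy.spatial.transform import Rotation as R
from scipy.optimize import minimize
from plant import r
def proj(c,P):
    k=r.get_calibration(c); q=(np.atleast_2d(P)-k["eye"])@R.from_quat(k["rotation"]).as_matrix()
    q=q*[1,-1,-1]; u=q@np.array(k["intrinsics"]).T; return u[:,:2]/u[:,2:]
def box(x0,x1,y0,y1,z0,z1): return np.array([[x,y,z] for x in(x0,x1) for y in(y0,y1) for z in(z0,z1)])
MODEL={"bar":[box(-.1,.02,-.01,.01,0,.022),box(.02,.084,-.006,.006,.0085,.0135)],
 "red":[box(-.1,.02,-.01,.01,0,.022)],
 "cover":[box(-.05,.05,-.04,.04,0,.005),box(-.03,.03,-.022,.022,.005,.032)],
 "flap":[box(-.048,.048,-.062,.05,.177,.181)]}
S=8
def render(c,m,p,off):
    Rz=R.from_euler("z",p[2]).as_matrix(); im=np.zeros((384*S//4,512*S//4),np.uint8)
    for b in MODEL[m]:
        uv=(proj(c,b@Rz.T+[p[0],p[1],0])-off+.5)*S-.5
        cv2.fillConvexPoly(im,cv2.convexHull(np.round(uv*16).astype(np.int32)),1,shift=4)
    return im
def fit(m,masks,p0):
    D={}
    for c,k in masks.items():
        ys,xs=np.nonzero(k); off=np.array([int(np.median(xs))-64,int(np.median(ys))-48])
        a=np.zeros((96,128),np.uint8)
        y0,x0=max(off[1],0),max(off[0],0); s=k[y0:off[1]+96,x0:off[0]+128]
        a[y0-off[1]:y0-off[1]+s.shape[0],x0-off[0]:x0-off[0]+s.shape[1]]=s
        D[c]=(off,cv2.resize(a,None,fx=S,fy=S,interpolation=cv2.INTER_LINEAR) if 0 else (cv2.resize(a*255.,None,fx=S,fy=S)>127).astype(np.uint8))
    def cost(p):
        t=0
        for c,(off,a) in D.items():
            i=render(c,m,p,off); t+=1-(a&i).sum()/(a|i).sum()
        return t
    best=None
    for dy in(-.15,0,.15):
        q=minimize(cost,[p0[0],p0[1],p0[2]+dy],method="Nelder-Mead",options=dict(initial_simplex=np.array([p0,p0,p0,p0])+[[0,0,dy],[.01,0,dy],[0,.01,dy],[0,0,dy+.1]],xatol=1e-4,fatol=1e-4))
        if best is None or q.fun<best.fun: best=q
    return best.x,best.fun
def sil(c,t,near):
    L=[]
    for d in r.silhouettes(c,t):
        ys,xs=np.nonzero(d["pixels"]); L.append((np.hypot(*(np.array([xs.mean(),ys.mean()])-proj(c,near)[0])),d["pixels"]))
    L.sort(key=lambda a:a[0]); return L[0] if L else (None,None)
def hsv(im,lo,hi): return cv2.inRange(cv2.cvtColor(im,cv2.COLOR_BGR2HSV),lo,hi)>0
def largest(k):
    n,l,s,_=cv2.connectedComponentsWithStats(k.astype(np.uint8)); return l==1+np.argmax(s[1:,4])
E
cat > m.py <<'E'
from h import *
I={c:cv2.imread(f"pics/{c}0.png") for c in("scene","top")}
red={};fl={};ba={};co={}
for c in I:
    u=proj(c,[.55,-.13,.02])[0].astype(int)
    k=hsv(I[c],(0,150,60),(5,255,255))|hsv(I[c],(174,150,60),(180,255,255)); w=np.zeros_like(k); w[u[1]-40:u[1]+40,u[0]-40:u[0]+40]=1
    red[c]=largest(k&w)
    d,ba[c]=sil(c,"pry_bar",[.55,-.13,.015]); e,co[c]=sil(c,"cover",[.53,-.375,.01]); f,fl[c]=sil(c,"flap",[.588,.14,.18])
    print(c,red[c].sum(),d,ba[c].sum(),e,co[c].sum(),f,fl[c].sum())
for n,m,M,p in(("red","red",red,[.55,-.15,1.57]),("bar","bar",ba,[.55,-.13,1.57]),("cover","cover",co,[.53,-.375,0.]),("flap","flap",fl,[.588,.14,0.])):
    print(n,*[(list(M2),np.round(fit(m,M2,p)[0],4).tolist(),round(fit(m,M2,p)[1],3)) for M2 in(M,{"scene":M["scene"]},{"top":M["top"]})])
def crop(c,P,s=35): 
    u=proj(c,P)[0].astype(int); i=I[c].copy(); return cv2.resize(i[u[1]-s:u[1]+s,u[0]-s:u[0]+s],(290,290),interpolation=cv2.INTER_CUBIC)
cv2.imwrite("pics/crop1.png",np.vstack([np.hstack([crop(c,[.55,-.13,0]),crop(c,[.53,-.375,0])]) for c in I]))
E
python3 m.py
```

```text
scene 210 78.68481760165135 226 0.5455745347126585 442 0.38835410921286817 1214
top 153 1.2712071866312726 222 2.654118763486793 489 0.9246483633579974 883
red (['scene', 'top'], [0.549, -0.1116, 1.37], np.float64(0.442)) (['scene'], [0.5496, -0.1102, 1.3493], np.float64(0.207)) (['top'], [0.5479, -0.1125, 1.3902], np.float64(0.224))Traceback (most recent call last):
  File "m.py", line 11, in <module>
    print(n,*[(list(M2),np.round(fit(m,M2,p)[0],4).tolist(),round(fit(m,M2,p)[1],3)) for M2 in(M,{"scene":M["scene"]},{"top":M["top"]})])
                                 ~~~^^^^^^^^
  File "h.py", line 35, in fit
    q=minimize(cost,[p0[0],p0[1],p0[2]+dy],method="Nelder-Mead",options=dict(initial_simplex=np.array([p0,p0,p0,p0])+[[0,0,dy],[.01,0,dy],[0,.01,dy],[0,0,dy+.1]],xatol=1e-4,fatol=1e-4))
    res = _minimize_neldermead(fun, x0, args, callback, bounds=bounds,
                               **options)
    fsim[j] = func(sim[j])
              ~~~~^^^^^^^^
    fx = function(np.copy(x), *(wrapper_args + args))
  File "h.py", line 31, in cost
    i=render(c,m,p,off); t+=1-(a&i).sum()/(a|i).sum()
  File "h.py", line 17, in render
    uv=(proj(c,b@Rz.T+[p[0],p[1],0])-off+.5)*S-.5
        ~~~~^^^^^^^^^^^^^^^^^^^^^^^^
  File "h.py", line 6, in proj
    k=r.get_calibration(c); q=(np.atleast_2d(P)-k["eye"])@R.from_quat(k["rotation"]).as_matrix()
ValueError: time passes only in moves, steps and waits
```

```bash
python3 - <<'E'
s=open('h.py').read()
s=s.replace("def proj","CAL={c:r.get_calibration(c) for c in('scene','top')}\ndef proj",1).replace("k=r.get_calibration(c);","k=CAL[c];")
open('h.py','w').write(s)
m=open('m.py').read()
m=m.replace("hsv(I[c],(0,150,60),(5","hsv(I[c],(0,120,40),(6")
m=m.replace('for n,m,M','if not d1["scene"]: ba.pop("scene")\nfor n,m,M',1).replace("print(c,red","d1[c]=d<10;print(c,red").replace("red={};","red={};d1={};")
m=m.replace('(M,{"scene":M["scene"]},{"top":M["top"]})','[M]+[{c:M[c]} for c in M]')
open('m.py','w').write(m)
E
python3 m.py
```

```text
scene 222 78.68481760165135 226 0.5455745347126585 442 0.38835410921286817 1214
top 155 1.2712071866312726 222 2.654118763486793 489 0.9246483633579974 883
red (['scene', 'top'], [0.5487, -0.1117, 1.3783], np.float64(0.39)) (['scene'], [0.5495, -0.111, 1.3586], np.float64(0.166)) (['top'], [0.548, -0.1135, 1.3872], np.float64(0.214))
bar (['top'], [0.5498, -0.1091, 1.3872], np.float64(0.139)) (['top'], [0.5498, -0.1091, 1.3872], np.float64(0.139))
cover (['scene', 'top'], [0.5241, -0.3834, 0.1717], np.float64(0.137)) (['scene'], [0.5242, -0.3832, 0.1876], np.float64(0.074)) (['top'], [0.5242, -0.3841, 0.1503], np.float64(0.06))
flap (['scene', 'top'], [0.5854, 0.1445, 0.08], np.float64(0.131)) (['scene'], [0.5852, 0.145, 0.0622], np.float64(0.056)) (['top'], [0.5857, 0.1439, 0.0744], np.float64(0.074))
```

View pics/crop1.png

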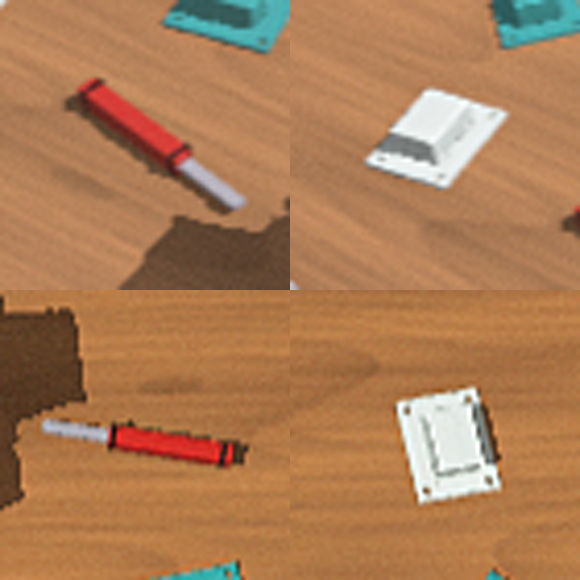

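The crops confirm the pair: the red-handled bar, with its tip toward the motor, and the silver cover at its right. Next I move above the bar.

Request:
play_rows --translation '[[0,0,0],[0,0,0],[0,0,0],[0,0,0],[0,0,0],[0,0,0],[0,0,0],[0.0425,0.0222,0],[0.0425,0.0222,0],[0.0425,0.0222,0],[0.0425,0.0222,0],[0.0425,0.0222,0],[0.0425,0.0222,0],[0.0425,0.0222,0],[0.0425,0.0222,0],[0.0425,0.0222,0],[0.0425,0.0222,0],[0.0425,0.0222,0],[0.0425,0.0222,0],[0.0425,0.0222,0]]' --delta_rot '[[0,0,-9.17],[0,0,-9.17],[0,0,-9.17],[0,0,-9.17],[0,0,-9.17],[0,0,-9.17],[0,0,-9.17],[0,0,0],[0,0,0],[0,0,0],[0,0,0],[0,0,0],[0,0,0],[0,0,0],[0,0,0],[0,0,0],[0,0,0],[0,0,0],[0,0,0],[0,0,0]]' --grip '[1,1,1,1,1,1,1,1,1,1,1,1,1,1,1,1,1,1,1,1]'

```text
clock: 4.0
tool_pos: [0.5499, -0.1135, 0.3028]
eef_rot: [0.77, 0.638, -0.0, 0.0]
contact_force: [0.7, -0.6, 0.2]
opening: 0.999
finger_force: 0.0
```

```bash
cat > g.py <<'E'
import sys
from h import *
# usage: g.py x y z yaw(rad): tool-down target; prints rotation about tool z (deg) and shift in tool axes after that turn
def go(x,y,z,yaw):
    s=r.get_state(); M=R.from_quat(s["eef_rot"]); X=M.as_matrix()
    T=R.from_euler("z",yaw)*R.from_euler("x",np.pi)
    d=np.array([x,y,z])-s["tool_pos"]
    print("t",round(s["clock"],2),"pos",np.round(s["tool_pos"],4),"yaw",round(np.arctan2(X[1,0],X[0,0]),4),"F",np.round(s["contact_force"],1),"open",round(s["opening"],3),"ff",np.round(s["finger_force"],1),"q",np.round(s["q"],2))
    print("rot first",np.round((M.inv()*T).as_rotvec(degrees=True),2),"then shift",np.round(T.inv().apply(d),4))
if __name__=="__main__": go(*map(float,sys.argv[1:5]))
E
python3 g.py .5486 -.1144 .067 1.385
```

```text
t 4.0 pos [ 0.5499 -0.1135  0.3028] yaw 1.3829 F [ 0.7 -0.6  0.2] open 0.999 ff 0.0 q [ 0.39  0.63 -0.46  1.75  0.36  0.84 -0.42]
rot first [ 0.02  0.02 -0.12] then shift [-0.0012 -0.0011  0.2358]
```

Request:
play_rows --translation '[[-0.001,-0.001,0.05],[0,0,0.05],[0,0,0.05],[0,0,0.045],[0,0,0.025],[0,0,0.015],[0,0,0],[0,0,0],[0,0,0],[0,0,0],[0,0,0],[0,0,0]]' --delta_rot '[[0,0,0],[0,0,0],[0,0,0],[0,0,0],[0,0,0],[0,0,0],[0,0,0],[0,0,0],[0,0,0],[0,0,0],[0,0,0],[0,0,0]]' --grip '[1,1,1,1,1,1,1,-1,-1,-1,-1,-1]' --squeeze 60

```text
clock: 5.5
tool_pos: [0.5479, -0.1154, 0.0678]
eef_rot: [0.77, 0.638, 0.0, 0.0]
contact_force: [-0.7, 0.2, 0.0]
opening: 0.457
finger_force: 0.0
```

```bash
python3 g.py .5486 -.1144 .25 1.385
```

```text
t 5.5 pos [ 0.5479 -0.1154  0.0678] yaw 1.3831 F [-0.7  0.2  0. ] open 0.457 ff 0.0 q [ 0.25  0.98 -0.22  1.89  0.58  0.33 -0.62]
rot first [ 0.01  0.   -0.11] then shift [ 0.0012  0.0005 -0.1822]
```

Request:
play_rows --translation '[[0,0,0],[0,0,0],[0,0,0],[0,0,0],[0,0,0],[0,0,-0.02],[0,0,-0.04],[0,0,-0.045],[0,0,-0.045]]' --delta_rot '[[0,0,0],[0,0,0],[0,0,0],[0,0,0],[0,0,0],[0,0,0],[0,0,0],[0,0,0],[0,0,0]]' --grip '[-1,-1,-1,-1,-1,-1,-1,-1,-1]'

```text
clock: 6.62
tool_pos: [0.5469, -0.1155, 0.2186]
eef_rot: [0.77, 0.638, -0.001, -0.001]
contact_force: [0.5, -0.6, -2.1]
opening: 0.221
finger_force: 60.0
```

```bash
cat >> g.py <<'E'
MO=np.array([.5855,.1445]);MY=.072
def mot(x,y): return MO+R.from_euler("z",MY).as_matrix()[:2,:2]@[x,y]
E
python3 -c "
from g import *
go(*mot(0,-.185),.217,MY+np.pi/2)"
```

```text
t 6.62 pos [ 0.5469 -0.1155  0.2186] yaw 1.3832 F [ 0.5 -0.6 -2.1] open 0.221 ff 60.0 q [ 0.36  0.74 -0.4   1.84  0.45  0.65 -0.5 ]
rot first [-1.100e-01  1.000e-02 -1.487e+01] then shift [0.0715 0.0572 0.0016]
```

Request:
play_rows --translation '[[0,0.02,0],[0,0.02,0],[0.03,0.017,0.001],[0.03,0,0],[0.0115,0,0],[0,0,0]]' --delta_rot '[[0,0,-7.4],[0,0,-7.45],[0,0,0],[0,0,0],[0,0,0],[0,0,0]]' --grip '[-1,-1,-1,-1,-1,-1]'

```text
clock: 7.38
tool_pos: [0.5988, -0.0476, 0.2165]
eef_rot: [0.681, 0.732, -0.001, -0.0]
contact_force: [0.1, -0.6, -2.6]
opening: 0.223
finger_force: 60.0
```

```bash
python3 -c "
from g import *
go(*mot(0,-.14),.217,MY+np.pi/2)
s=r.get_state(); p=np.array(s['tool_pos']); X=R.from_quat(s['eef_rot']).as_matrix()
tip=p+X[:,0]*.09+X[:,2]*.057; print('tip exp',tip)
I=[]
for c in('scene','top'):
    i=r.snapshot(c); cv2.imwrite(f'pics/{c}1.png',i)
    for t in('bar_tip','flap_lip'): print(c,t,[(np.round(d['point'],3).tolist(),round(d['confidence'],2)) for d in r.look_for(c,t)][:3])
    u=proj(c,tip)[0]; lip=np.append(mot(0,-.062),.177); v=proj(c,lip)[0]; print(c,u,v)
    a=int(u[0])-45;b=int(u[1])-45; j=cv2.resize(i[b:b+90,a:a+90],(400,400),interpolation=cv2.INTER_CUBIC)
    for w,col in((u,(0,255,0)),(v,(255,0,255))): cv2.circle(j,tuple(int(x) for x in ((w-[a,b]+.5)*400/90)),3,col,1)
    for mx in(-.048,.048):
        w=proj(c,np.append(mot(mx,-.062),.177))[0]; cv2.circle(j,tuple(int(x) for x in ((w-[a,b]+.5)*400/90)),3,(255,0,255),1)
    I.append(j)
cv2.imwrite('pics/st1.png',np.hstack(I))
"
```

```text
t 7.38 pos [ 0.5988 -0.0476  0.2165] yaw 1.6437 F [ 0.1 -0.6 -2.6] open 0.223 ff 60.0 q [ 0.27  0.8  -0.47  1.71  0.5   0.75 -0.38]
rot first [-0.07  0.04  0.05] then shift [ 0.0526  0.0006 -0.0005]
tip exp [0.59214234 0.04208941 0.1594291 ]
scene bar_tip [([0.601, -0.016, 0.161], 0.58), ([0.169, -0.304, 0.017], 0.44)]
scene flap_lip [([0.59, 0.145, 0.183], 0.58)]
scene [227.72383255 203.58490785] [240.15688631 204.58349376]
top bar_tip [([0.166, -0.321, 0.022], 0.81), ([0.594, -0.093, 0.162], 0.41)]
top flap_lip [([0.581, 0.135, 0.175], 0.91)]
top [246.1337503  149.50411207] [234.69079637 148.81871915]
```

View pics/st1.png

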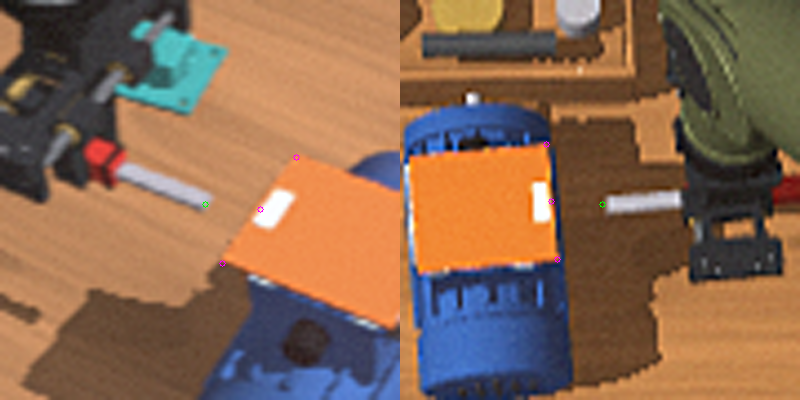

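The predicted tip (green) sits on the seen tip to within about 1 mm, and the magenta lip points sit on the flap edge. Now I insert the blade under the lip.

Request:
play_rows --translation '[[0.02,0,0],[0.02,0.0005,0],[0.01,0,0],[0.005,0,0],[0,0,0]]' --delta_rot '[[0,0,0],[0,0,0],[0,0,0],[0,0,0],[0,0,0]]' --grip '[-1,-1,-1,-1,-1]'

```text
clock: 8.3
tool_pos: [0.5958, 0.0074, 0.2167]
eef_rot: [0.681, 0.732, -0.0, 0.0]
contact_force: [0.3, 0.7, -2.7]
opening: 0.221
finger_force: 60.0
```

Request:
play_rows --translation '[[0,0,-0.006],[0,0,-0.006],[0,0,-0.004],[0,0,-0.004],[0,0,-0.004],[0,0,-0.004],[0,0,-0.004],[0.0,0,-0.006]]' --delta_rot '[[0,0,0],[0,0,0],[0,0,0],[0,0,0],[0,0,0],[0,0,0],[0,0,0],[0,0,0]]' --grip '[-1,-1,-1,-1,-1,-1,-1,-1]'

```text
clock: 9.3
tool_pos: [0.5956, 0.0072, 0.2549]
eef_rot: [0.681, 0.732, -0.0, -0.0]
contact_force: [0.0, 0.2, -2.8]
opening: 0.221
finger_force: 60.0
```

```bash
cat > v.py <<'E'
import sys
from g import *
n,*P=sys.argv[1:]; P=np.array(list(map(float,P[:3]))); I=[]
for c in('scene','top'):
    i=r.snapshot(c); cv2.imwrite(f'pics/{c}{n}.png',i); u=proj(c,P)[0].astype(int)-45
    I.append(cv2.resize(i[u[1]:u[1]+90,u[0]:u[0]+90],(400,400),interpolation=cv2.INTER_CUBIC))
cv2.imwrite(f'pics/v{n}.png',np.hstack(I))
s=r.get_state(); print(s['tool_pos'],s['contact_force'],s['clock'])
E
python3 v.py 2 .59 .1 .2
```

```text
[0.59608781 0.00717867 0.25550247] [ 0.5020241 -0.1446831 -2.9131185] 9.4
```

View pics/v2.png

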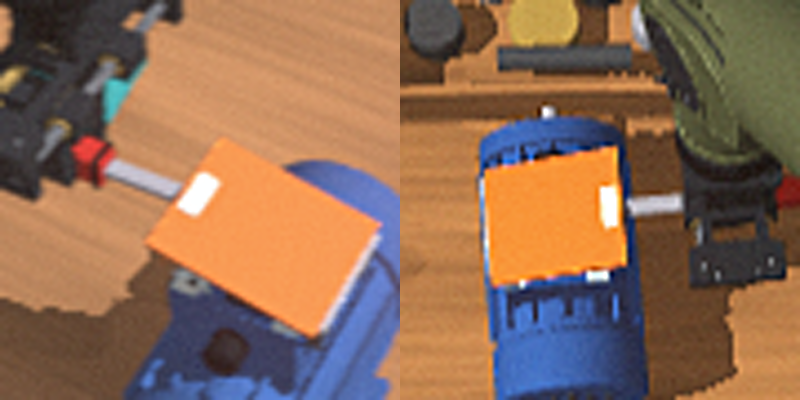

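It popped: the flap rests on the blade at roughly 0.23 rad, with the lip in the left picture at about (190,180). I follow the arc past upright.

Request:
play_rows --translation '[[0.006,0,-0.018],[0.012,0,-0.017],[0.016,0,-0.014],[0.018,0,-0.01],[0.02,0,-0.004],[0.02,0,0],[0.02,0,0.002],[0.016,0,0.004],[0,0,0],[-0.02,0,0],[-0.04,0,0],[-0.05,0,0],[-0.05,0,0]]' --delta_rot '[[0,0,0],[0,0,0],[0,0,0],[0,0,0],[0,0,0],[0,0,0],[0,0,0],[0,0,0],[0,0,0],[0,0,0],[0,0,0],[0,0,0],[0,0,0]]' --grip '[-1,-1,-1,-1,-1,-1,-1,-1,-1,-1,-1,-1,-1]'

```text
clock: 11.02
tool_pos: [0.5979, -0.0297, 0.3117]
eef_rot: [0.683, 0.731, -0.001, 0.001]
contact_force: [0.6, 0.1, -1.8]
opening: 0.22
finger_force: 60.0
```

```bash
python3 v.py 3 .59 .13 .2; python3 g.py .5479 -.1154 .069 1.3832; python3 - <<'E'
from h import *
print([ (c,[(np.round(d["point"],3).tolist(),round(d["confidence"],2)) for d in r.look_for(c,"pry_bar")]) for c in("scene","top")])
E
```

```text
[ 0.59788686 -0.03716373  0.31081109] [-0.55986754 -1.28280574 -2.17196185] 11.125
t 11.12 pos [ 0.5979 -0.0372  0.3108] yaw 1.6271 F [-0.6 -1.3 -2.2] open 0.219 ff 60.0 q [ 0.28  0.68 -0.52  1.63  0.41  0.95 -0.34]
rot first [-0.07  0.51 13.98] then shift [-0.0862 -0.0345  0.2418]
[('scene', [([0.598, 0.001, 0.254], 0.44)]), ('top', [([0.594, 0.003, 0.255], 0.55), ([0.172, -0.323, 0.019], 0.53)])]
```

View pics/v3.png

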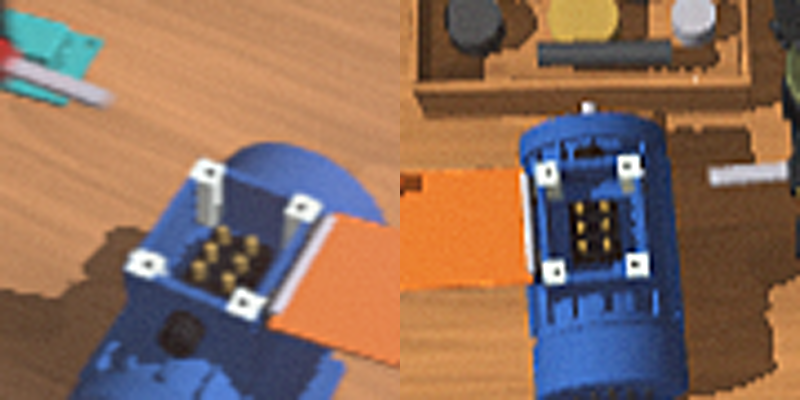

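The flap is fully open, with the four box holes showing white pads at (208,172), (300,208), (147,264) and (243,302) in the left crop. I lay the bar back in its old place.

Request:
play_rows --translation '[[0,0,0],[0,0,0],[-0.043,-0.017,0.03],[-0.043,-0.0175,0.03],[0,0,0.045],[0,0,0.045],[0,0,0.04],[0,0,0.025],[0,0,0.014],[0,0,0.007],[0,0,0]]' --delta_rot '[[0,0,6.5],[0,0,7.5],[0,0,0],[0,0,0],[0,0,0],[0,0,0],[0,0,0],[0,0,0],[0,0,0],[0,0,0],[0,0,0]]' --grip '[-1,-1,-1,-1,-1,-1,-1,-1,-1,-1,-1]'

```text
clock: 12.6
tool_pos: [0.5497, -0.1035, 0.0761]
eef_rot: [0.765, 0.644, 0.0, 0.0]
contact_force: [-0.3, 0.2, -2.4]
opening: 0.223
finger_force: 60.0
```

```bash
python3 g.py .5479 -.1154 .068 1.3832; cat > holes.py <<'E'
from g import *
# dark hole in white pad: refine in the saved picture, fit motor x,y,yaw per camera
from scipy.optimize import least_squares
HP=np.array([[-.041,-.031],[.041,-.031],[.041,.031],[-.041,.031]])
def w3(p,z): return np.c_[HP@R.from_euler("z",p[2]).as_matrix()[:2,:2].T+p[:2],np.full(4,z)]
if __name__=="__main__":
  D={}
  for c in("scene","top"):
    i=cv2.imread(f"pics/{c}3.png"); hv=cv2.cvtColor(i,cv2.COLOR_BGR2HSV)
    wh=((hv[...,1]<70)&(hv[...,2]>150)).astype(float); D[c]=[]
    for u in proj(c,w3([*MO,MY],.176)):
        x,y=np.round(u).astype(int); s=slice(y-4,y+5),slice(x-4,x+5)
        k=largest(wh[s]>0); k=cv2.morphologyEx(k.astype(np.uint8),cv2.MORPH_CLOSE,np.ones((3,3)))
        yy,xx=np.nonzero(k); D[c].append([xx.mean()+x-4,yy.mean()+y-4]); print(c,np.round(u,1),np.round(D[c][-1],1),k.sum())
  D={c:np.array(v) for c,v in D.items()}
  for cs in(["scene"],["top"],["scene","top"]):
    f=least_squares(lambda p:np.concatenate([(proj(c,w3(p,.176))-D[c]).ravel() for c in cs]),[*MO,MY]); print(cs,np.round(f.x,4),round(np.sqrt(np.mean(f.fun**2)),2))
E
python3 holes.py
```

```text
t 12.6 pos [ 0.5497 -0.1035  0.0761] yaw 1.3982 F [-0.3  0.2 -2.4] open 0.223 ff 60.0 q [ 0.24  0.97 -0.24  1.89  0.6   0.35 -0.63]
rot first [ 0.05 -0.01  0.86] then shift [-0.0121  0.0004  0.0081]
scene [257.1 198.6] [256.5 198.4] 59
scene [243.1 219.4] [242.5 218.8] 55
scene [264.4 228. ] [264.8 228.2] 53
scene [277.5 206.3] [278.  206.8] 48
top [227.  160.8] [228.5 161. ] 30
top [225.  138.7] [226.4 139.4] 34
top [207.6 140.2] [207.4 141.2] 33
top [209.4 162.4] [209.2 163.1] 30
['scene'] [0.5856 0.1443 0.0664] 0.47
['top'] [0.583  0.1422 0.0823] 0.61
['scene', 'top'] [0.5843 0.1434 0.073 ] 0.65
```

Request:
play_rows --translation '[[0,0,0.004],[0,0,0.003],[0,0,0.001],[0,0,0]]' --delta_rot '[[0,0,0],[0,0,0],[0,0,0],[0,0,0]]' --grip '[-1,-1,-1,-1]'

```text
clock: 13.1
tool_pos: [0.5494, -0.1036, 0.0678]
eef_rot: [0.766, 0.643, 0.0, 0.0]
contact_force: [-1.0, -0.4, -2.4]
opening: 0.221
finger_force: 60.0
```

Request:
play_rows --translation '[[0,0,0],[0,0,0],[0,0,0],[0,0,0],[0,0,0],[0,0,-0.02],[0,0,-0.04],[0,0,-0.05],[0,0,-0.05]]' --delta_rot '[[0,0,0],[0,0,0],[0,0,0],[0,0,0],[0,0,0],[0,0,0],[0,0,0],[0,0,0],[0,0,0]]' --grip '[0,0,0,0,0.4,1,1,1,1]'

```text
clock: 14.22
tool_pos: [0.549, -0.1036, 0.2291]
eef_rot: [0.765, 0.643, -0.0, -0.0]
contact_force: [-0.4, -0.5, -0.9]
opening: 1.0
finger_force: 0.0
```

```bash
python3 g.py .5242 -.3835 .15 0.17;python3 g.py .5242 -.3835 .15 3.3116
```

```text
t 14.22 pos [ 0.549  -0.1036  0.2291] yaw 1.3981 F [-0.4 -0.5 -0.9] open 1.0 ff 0.0 q [ 0.36  0.73 -0.43  1.83  0.46  0.68 -0.51]
rot first [-2.000e-02  3.000e-02  7.036e+01] then shift [-0.0718  0.2716  0.0791]
t 14.22 pos [ 0.549  -0.1036  0.2291] yaw 1.3981 F [-0.4 -0.5 -0.9] open 1.0 ff 0.0 q [ 0.36  0.73 -0.43  1.83  0.46  0.68 -0.51]
rot first [-3.0000e-02 -3.0000e-02 -1.0964e+02] then shift [ 0.0718 -0.2716  0.0791]
```

Request:
play_rows --translation '[[0,0,0],[0,0,0],[0,0,0],[0,0,0],[0,0,0],[0,0,0],[0,0,0],[-0.012,0.0453,0.01],[-0.012,0.0453,0.01],[-0.012,0.0453,0.01],[-0.012,0.0453,0.01],[-0.012,0.0453,0.01],[-0.0118,0.0451,0.01],[0,0,0.01],[0,0,0]]' --delta_rot '[[0,0,10.05],[0,0,10.05],[0,0,10.05],[0,0,10.05],[0,0,10.05],[0,0,10.05],[0,0,10.06],[0,0,0],[0,0,0],[0,0,0],[0,0,0],[0,0,0],[0,0,0],[0,0,0],[0,0,0]]' --grip '[1,1,1,1,1,1,1,1,1,1,1,1,1,1,1]'

```text
clock: 16.1
tool_pos: [0.5241, -0.3821, 0.1567]
eef_rot: [0.996, 0.085, -0.001, -0.001]
contact_force: [-0.3, 0.0, 0.4]
opening: 1.004
finger_force: 0.0
```

```bash
python3 g.py .5242 -.3835 .073 0.17; python3 v.py 4 .53 -.2 .02; python3 - <<'E'
from h import *
for c in("scene","top"):
  d,k=sil(c,"pry_bar",[.55,-.12,.015]); print(c,d,np.round(fit("bar",{c:k},[.55,-.11,1.4])[0],4) if d is not None and d<10 else "",)
  d,k=sil(c,"cover",[.524,-.383,.01]); print(c,d,np.round(fit("cover",{c:k},[.524,-.383,.17]),4) if 0 else "",k.sum() if k is not None else 0)
E
```

```text
t 16.1 pos [ 0.5241 -0.3821  0.1567] yaw 0.1704 F [-0.3  0.   0.4] open 1.004 ff 0.0 q [ 0.63  0.9  -0.13  1.6   0.17  0.66 -0.99]
rot first [-0.15  0.07  0.02] then shift [-0.0001  0.0014  0.0837]
[ 0.52534564 -0.3813348   0.15784797] [0.69027671 0.29271027 0.35064746] 16.2
scene 0.7713523852640726 [ 0.5491 -0.1005  1.4004]
scene 1.8695193747779986  466
top 1.52376766707467 [ 0.5504 -0.0966  1.3954]
top 64.86387757683725  511
```

View pics/v4.png

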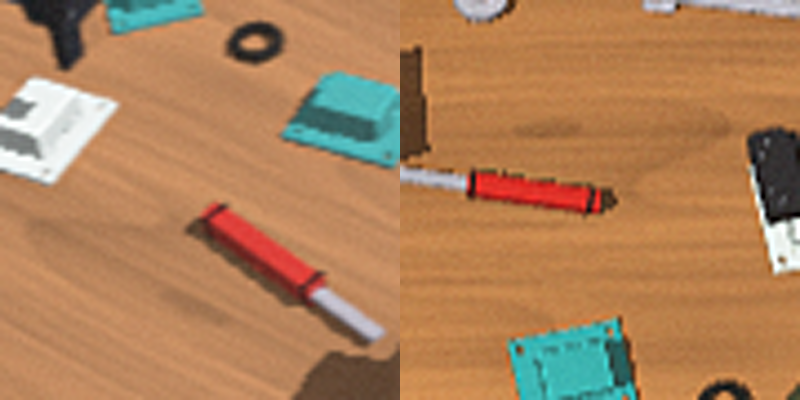

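The bar lies flat on the bench at left-crop (280,270). Next I descend on the cover.

Request:
play_rows --translation '[[0,0.001,0.03],[0,0,0.03],[0,0,0.016],[0,0,0.0075],[0,0,0],[0,0,0],[0,0,0],[0,0,0],[0,0,0],[0,0,0],[0,0,0],[0,0,0],[0,0,0]]' --delta_rot '[[0,0,0],[0,0,0],[0,0,0],[0,0,0],[0,0,0],[0,0,0],[0,0,0],[0,0,0],[0,0,0],[0,0,0],[0,0,0],[0,0,0],[0,0,0]]' --grip '[1,1,1,1,1,-1,-1,-1,-1,-1,-1,-1,-1]' --squeeze 45

```text
clock: 18.02
tool_pos: [0.5247, -0.3841, 0.0743]
eef_rot: [0.996, 0.085, -0.0, -0.0]
contact_force: [-0.6, 2.2, 2.6]
opening: 0.499
finger_force: 45.0
```

Request:
play_rows --translation '[[0,0,-0.01],[0,0,-0.03],[0,0,-0.05],[0,0,-0.05],[0,0,-0.05],[0,0,-0.04],[0,0,-0.02],[0,0,0]]' --delta_rot '[[0,0,0],[0,0,0],[0,0,0],[0,0,0],[0,0,0],[0,0,0],[0,0,0],[0,0,0]]' --grip '[-1,-1,-1,-1,-1,-1,-1,-1]'

```text
clock: 19.02
tool_pos: [0.5252, -0.3851, 0.3263]
eef_rot: [0.996, 0.085, 0.002, 0.002]
contact_force: [0.3, 0.1, -1.3]
opening: 0.499
finger_force: 45.0
```

```bash
python3 g.py .5845 .1435 .33 0.072; python3 v.py 5 .525 -.383 .28
```

```text
t 19.02 pos [ 0.5252 -0.3851  0.3263] yaw 0.1695 F [ 0.3  0.1 -1.3] open 0.499 ff 45.0 q [ 0.65  0.7  -0.16  1.46  0.13  0.99 -0.95]
rot first [ 0.18 -0.18  5.59] then shift [ 0.0971 -0.5229 -0.0037]
[ 0.52412299 -0.38430753  0.32349485] [ 0.22856228 -0.45952159 -1.23522663] 19.125
```

View pics/v5.png

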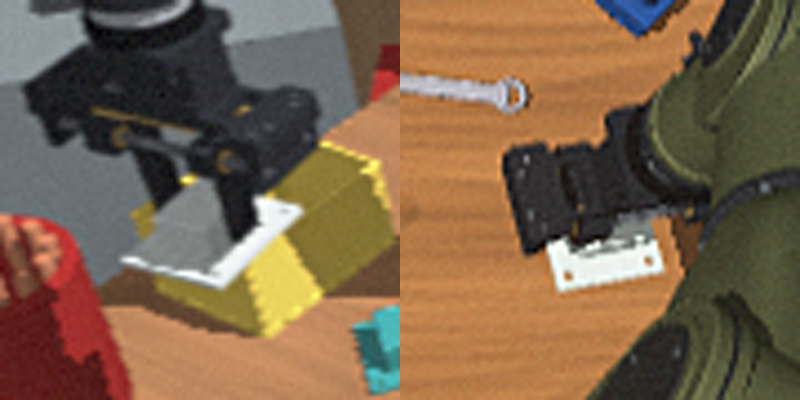

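Request:
play_rows --translation '[[0,0,-0.005],[0.004,-0.02,0],[0.008,-0.043,0],[0.008,-0.043,0],[0.0081,-0.0437,0],[0.0081,-0.0437,0],[0.0081,-0.0437,0],[0.0081,-0.0437,0],[0.0081,-0.0437,0],[0.0081,-0.0437,0],[0.0081,-0.0437,0],[0.008,-0.043,0],[0.008,-0.043,0],[0.004,-0.023,0],[0,0,0],[0,0,0]]' --delta_rot '[[0,0,5.6],[0,0,0],[0,0,0],[0,0,0],[0,0,0],[0,0,0],[0,0,0],[0,0,0],[0,0,0],[0,0,0],[0,0,0],[0,0,0],[0,0,0],[0,0,0],[0,0,0],[0,0,0]]' --grip '[-1,-1,-1,-1,-1,-1,-1,-1,-1,-1,-1,-1,-1,-1,-1,-1]'

```text
clock: 21.12
tool_pos: [0.5829, 0.1409, 0.3286]
eef_rot: [0.999, 0.036, -0.001, 0.001]
contact_force: [-0.3, -0.5, -2.0]
opening: 0.498
finger_force: 45.0
```

```bash
python3 g.py .5845 .1435 .280 0.072
```

```text
t 21.12 pos [0.5829 0.1409 0.3286] yaw 0.0721 F [-0.3 -0.5 -2. ] open 0.498 ff 45.0 q [-0.26  0.62 -0.1   1.62  0.08  0.91 -1.88]
rot first [0.09 0.09 0.01] then shift [ 0.0018 -0.0025  0.0486]
```

Request:
play_rows --translation '[[0.0018,-0.0025,0.016],[0,0,0.016],[0,0,0.01],[0,0,0.006],[0,0,0],[0,0,0]]' --delta_rot '[[0.09,0.09,0],[0,0,0],[0,0,0],[0,0,0],[0,0,0],[0,0,0]]' --grip '[-1,-1,-1,-1,-1,-1]'

```text
clock: 21.88
tool_pos: [0.5855, 0.1449, 0.2816]
eef_rot: [0.999, 0.036, 0.001, -0.001]
contact_force: [1.0, -0.8, -1.5]
opening: 0.493
finger_force: 45.0
```

```bash
python3 g.py .5845 .1435 .2605 0.072; cat > chk.py <<'E'
import sys
from holes import *
n=sys.argv[1]; s=r.get_state(); I=[]
X=R.from_quat(s["eef_rot"]).as_matrix(); H=np.c_[np.vstack([HP,[[-.05,-.04],[.05,-.04],[.05,.04],[-.05,.04]]]),np.full(8,.0743)]
C=np.array(s["tool_pos"])+(H*[1,-1,1])@X.T   # tool y,z flipped against cover
for c in("scene","top"):
    i=r.snapshot(c); cv2.imwrite(f"pics/{c}{n}.png",i); a=np.round(proj(c,C.mean(0))[0]).astype(int)-[32,40]
    j=cv2.resize(i[a[1]:a[1]+80,a[0]:a[0]+64],(400,500),interpolation=cv2.INTER_CUBIC)
    for P,col in((C,(0,255,0)),(w3([.5845,.1435,.072],.176),(255,0,255))):
        for u in proj(c,P): cv2.circle(j,tuple(int(x) for x in (u-a+.5)*6.25),3,col,1)
    I.append(j)
cv2.imwrite(f"pics/v{n}.png",np.hstack(I))
E
python3 chk.py 6
```

```text
t 21.88 pos [0.5855 0.1449 0.2816] yaw 0.0722 F [ 1.  -0.8 -1.5] open 0.493 ff 45.0 q [-0.26  0.68 -0.1   1.66  0.09  0.8  -1.9 ]
rot first [-0.1  -0.14  0.01] then shift [-0.0011  0.0013  0.0211]
```

View pics/v6.png

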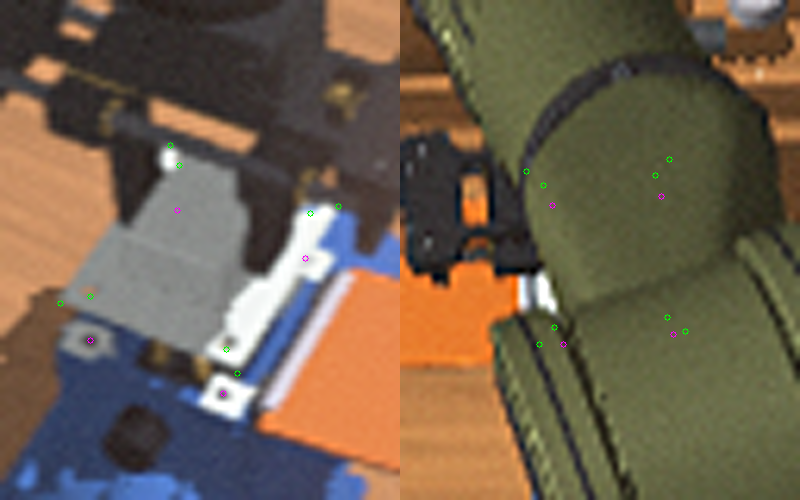

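The left view shows the cover level above the box. The magenta marks sit on the seen box holes at (90,341) and (222,394), and the green cover predictions are within about 1 px of the seen edges. I refine this numerically.

```bash
cat > ref.py <<'E'
from holes import *
from scipy.ndimage import map_coordinates
def cen(g,u,w=2.2):
    u=np.array(u,float)
    for _ in range(6):
        y,x=np.mgrid[-3:3.01:.25,-3:3.01:.25]; k=x**2+y**2<w*w
        v=map_coordinates(g,[y[k]+u[1],x[k]+u[0]],order=1); d=np.clip(np.percentile(v,75)-v,0,None)
        u=u+.7*np.array([(x[k]*d).sum(),(y[k]*d).sum()])/d.sum()
    return u,d.max()
S=[];G=[];K=[]
for _ in range(4):
    s=r.get_state(); S.append(s["tool_pos"]); G.append(r.snapshot("scene").astype(float).mean(2)); 
    d,k=sil("scene","cover",np.array(s["tool_pos"])-[0,0,.07]); K.append(k); print(d,k.sum())
tp=np.mean(S,0); print("tcp",np.round(S,4).tolist(),np.round(tp,4)); g=np.mean(G,0)
X=R.from_quat(s["eef_rot"]).as_matrix()
C=tp+(np.c_[HP,np.full(4,.0743-.005)]*[1,-1,1])@X.T; B=w3([.5845,.1435,.072],.176)
J=lambda P:np.array([(proj("scene",P+e)-proj("scene",P-e))[0]*50 for e in(np.eye(3)[:2]*.01)]).T
for n,P in(("cov",C),("box",B)):
    for h in range(4):
        u=proj("scene",P[h])[0]; c,q=cen(g,u); print(n,h,np.round(u,1),"found-pred px",np.round(c-u,2),"mm",np.round(1000*np.linalg.solve(J(P[h]),c-u),1),"contrast",round(q))
# masked silhouette fit at the held height, dark (gripper) pixels ignored
z=tp[2]-.0743; k=np.mean(K,0)>.5; ign=g<75
up=cv2.resize(k.astype(np.float32),None,fx=4,fy=4)>.5; iu=cv2.resize(ign.astype(np.uint8),None,fx=4,fy=4,interpolation=0)>0
def cost(p):
    im=np.zeros(up.shape,np.uint8); Rz=R.from_euler("z",p[2]).as_matrix()
    for b in MODEL["cover"]:
        uv=(proj("scene",b@Rz.T+[p[0],p[1],z])+.5)*4-.5; cv2.fillConvexPoly(im,cv2.convexHull(np.round(uv*16).astype(np.int32)),1,shift=4)
    m=im>0; return ((m^up)&~iu).sum()/up.sum()
p0=np.array([tp[0],tp[1],.072])
f=minimize(cost,p0,method="Nelder-Mead",options=dict(initial_simplex=p0+np.array([[0,0,0],[.008,0,0],[0,.008,0],[0,0,.08]]),xatol=1e-4,fatol=1e-4)); print("sil",np.round(f.x,4),f.fun,cost(p0))
E
python3 ref.py
```

```text
4.41032463171363 706
3.7950612098625918 733
4.3082263846757956 762
4.14270818713419 674
tcp [[0.5855, 0.1449, 0.2817], [0.5854, 0.1449, 0.2816], [0.5853, 0.1449, 0.2815], [0.5853, 0.1448, 0.2813]] [0.5854 0.1449 0.2815]
cov 0 [257.3 189.7] found-pred px [ 1.62 -2.04] mm [-8.7 -0.1] contrast 35
cov 1 [242.9 210.6] found-pred px [1.37 0.08] mm [-1.6  3.1] contrast 14
cov 2 [264.8 219.2] found-pred px [-1.12 -1.25] mm [-2.  -4.4] contrast 64
cov 3 [278.3 197.4] found-pred px [ 0.17 -2.56] mm [-8.2 -3.9] contrast 18
box 0 [257.  198.3] found-pred px [1.17 0.44] mm [-0.2  3.6] contrast 3
box 1 [243. 219.] found-pred px [0.01 0.08] mm [0.2 0.2] contrast 76
box 2 [264.2 227.5] found-pred px [-0.21 -0.01] mm [ 0.3 -0.5] contrast 125
box 3 [277.4 205.9] found-pred px [0.08 1.06] mm [3.2 2. ] contrast 63
sil [0.5855 0.1437 0.0984] 0.1404980572235959 0.14809254680324974
```

```bash
python3 - <<'E'
from holes import *
i=cv2.imread("pics/scene6.png").astype(int); print(i[212:231,255:276].mean(2).astype(int))
s=r.get_state(); X=R.from_quat(s["eef_rot"]).as_matrix(); tp=np.array(s["tool_pos"])
for d in(.0743,.0693):
  H=np.array([[.041,.031,d],[.05,.04,d],[-.05,.04,d],[.05,-.04,d],[.03,.022,d]]); print(d,np.round(proj("scene",tp+(H*[1,-1,1])@X.T),2).tolist())
E
```

```text
[[139 138 141 140 141 134 131 134 136 129 131 155 226 248 246 244 245 249
  245 201 140]
 [139 140 141 140 134 129 133 137 136 130 139 218 248 246 244 245 248 248
  224 155 129]
 [138 139 139 143 141 142 140 138 126 126 151 224 245 244 244 247 251 237
  164 119 126]
 [141 142 146 139 142 140 142 139 139 141 214 248 244 244 245 249 248 201
  119 120 125]
 [142 139 142 140 140 136 142 137 138 138 215 248 246 244 247 250 221 125
   92 119 125]
 [141 146 141 139 141 141 141 140 136 143 213 246 246 247 251 248 184  88
  104 124 115]
 [143 143 141 139 140 138 137 133 148 188 196 225 248 250 248 204  96  90
  120 124  94]
 [133 138 139 142 143 139 136 154 203 198 128 162 232 251 234 141  79 110
  126 120  93]
 [ 84  96 122 138 138 137 147 214 239 199 159 195 240 250 196  94 100 121
  118  93 100]
 [ 75  56  54  63  95 126 156 206 243 254 253 254 254 215 114  87 114 125
   96  74 143]
 [ 71  56  49  43  55 116 151 137 159 206 249 255 238 148  71 102 122 116
   89 115 184]
 [ 56  49  45  43  49  89 115  92  58  84 126 171 154  83  90 115 122  94
   89 158 220]
 [ 50  42  35  35  44  73 108  91  81  92  70  66  68  78 110 122 112  88
  135 203 229]
 [ 64  52  53  49  39  55  84 118 223 250 188 114  88 103 120 110  95 105
  170 224 218]
 [ 79  71  60  60  61  48  61 167 248 255 255 247 205 162 139 102  86 145
  210 230 199]
 [ 75  73  77 108 110  85 106 213 222 144 207 250 254 255 219 120 122 184
  228 219 175]
 [ 70  72  92 117 123 126 204 252 214 112 172 238 253 237 148  92 155 221
  234 200 153]
 [ 71  71  71  78  98 144 230 255 255 253 251 252 247 182  80 109 185 229
  202 159 143]
 [ 71  69  75  66  63  73 111 171 220 247 254 254 228 122  63  89 122 167
  176 149 146]]
0.0743 [[264.78, 220.44], [266.48, 224.27], [282.72, 197.56], [238.17, 213.08], [263.46, 216.13]]
0.0693 [[264.82, 219.19], [266.52, 223.02], [282.82, 196.29], [238.1, 211.82], [263.49, 214.87]]
```

Request:
play_rows --translation '[[-0.0006,0.0018,0.005],[0,0,0.005],[0,0,0.004],[0,0,0.003],[0,0,0.0025],[0,0,0],[0,0,0],[0,0,0],[0,0,0],[0,0,0],[0,0,0]]' --delta_rot '[[0,0,0],[0,0,0],[0,0,0],[0,0,0],[0,0,0],[0,0,0],[0,0,0],[0,0,0],[0,0,0],[0,0,0],[0,0,0]]' --grip '[-1,-1,-1,-1,-1,-1,-1,-1,-1,-1,-1]'

```text
clock: 23.75
tool_pos: [0.5848, 0.143, 0.2617]
eef_rot: [0.999, 0.036, 0.001, -0.001]
contact_force: [0.1, 0.8, -0.9]
opening: 0.495
finger_force: 45.0
```

```bash
python3 g.py .5849 .1428 .2605 0.072; sed -i 's/.5845,.1435,.072\],.176)/.5845,.1435,.072],.186)/' chk.py; python3 chk.py 7; python3 g.py .5849 .1428 .2605 0.072; python3 - <<'E'
from holes import *
i=cv2.imread("pics/scene7.png").astype(int)
s=r.get_state(); X=R.from_quat(s["eef_rot"]).as_matrix(); tp=np.array(s["tool_pos"])
H=np.array([[.041,.031,.0693],[.05,.04,.0743]]);P=tp+(H*[1,-1,1])@X.T; u=proj("scene",P); print(np.round(u,2).tolist(),"ideal over box", np.round(proj("scene",w3([.5845,.1435,.072],.191)[2]),2))
a=np.round(u[0]).astype(int); print(a); print(i[a[1]-5:a[1]+9,a[0]-7:a[0]+8].mean(2).astype(int))
E
```

```text
t 23.75 pos [0.5848 0.143  0.2617] yaw 0.0722 F [ 0.1  0.8 -0.9] open 0.495 ff 45.0 q [-0.26  0.7  -0.1   1.68  0.09  0.75 -1.9 ]
rot first [-0.09 -0.09  0.01] then shift [0.0001 0.0002 0.0012]
t 23.85 pos [0.5848 0.143  0.2617] yaw 0.0722 F [-0.6 -0.6 -1.6] open 0.498 ff 45.0 q [-0.26  0.7  -0.1   1.68  0.09  0.75 -1.9 ]
rot first [-0.09 -0.09  0.01] then shift [0.0001 0.0002 0.0012]
[[264.14, 223.6], [265.77, 228.62]] ideal over box [[264.34 223.93]]
[264 224]
[[140 143 139 141 138 139 135 149 220 244 246 245 246 249 237]
 [138 144 140 138 138 136 157 223 247 245 244 245 248 243 209]
 [140 138 139 137 138 142 220 249 246 245 244 247 247 225 156]
 [142 137 138 137 136 136 212 240 239 246 247 249 238 178 122]
 [141 136 141 135 135 144 169 165 166 231 249 245 209 138 109]
 [136 141 141 148 165 220 200 101 117 220 249 237 171 116 104]
 [ 91 119 153 204 246 252 253 236 238 249 242 199 121 107  92]
 [ 55  47  70 107 133 163 211 244 251 247 234 193 136  95  86]
 [ 73  69  85  73  70 112 128 150 204 234 245 254 214 119 121]
 [ 74  72  70  71 104 130 104  94 160 225 249 236 149  94 156]
 [ 70  70  71  77 119 143 158 227 252 251 245 179  80 111 186]
 [ 69  70  69  67  83 115 190 251 255 255 228 126  66  84 120]
 [ 71  70  73  69  68  72  90 135 200 230 186  93  52  75 141]
 [ 68  76  74  68  70  65  64  68  79 101 103  77  62 101 143]]
```

View pics/v7.png

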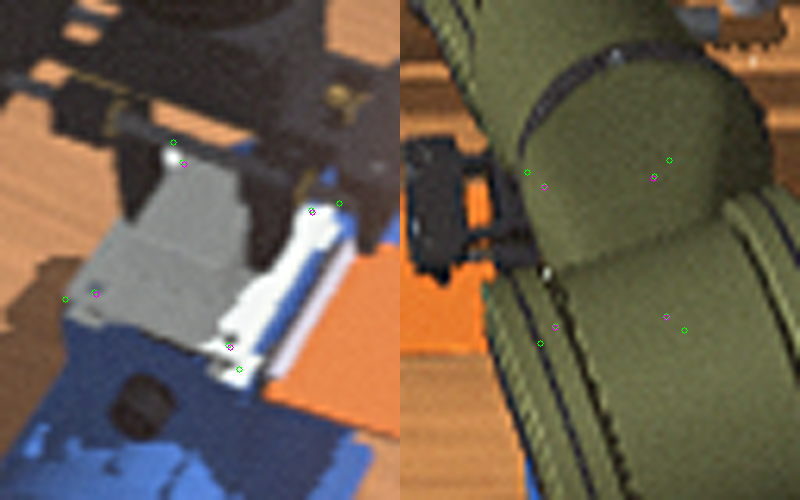

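The cover hovers level about 11 mm above the rim. The visible cover hole at (264.4,223.7) px lies within 0.3 px of the ideal spot over its box hole, so I hand in.

```bash
python3 -c "
from plant import r
print(r.finish_job())"
```

```text
the job is handed in; nothing more can be done
None
```

I levered the flap fully open with the red bar and laid the bar back flat on the bench. I handed in with the aluminium cover held level about 11 mm above the box. The one cover hole I could measure was about 1 mm or less from its box hole, while the others were hidden and the top view was blocked by the arm.

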